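# Open the control box's access panel

### The job

With the yellow screwdriver, turn both brass quarter-turn fasteners of the control box fully open (anticlockwise, up to their stops), without touching the box or the fasteners with the fingers. Put the screwdriver back upright in its blue stand, then lift the grey panel off by its red handle and lay it gently, flat and centred, on the blue mat, lengthwise like the mat. Leave everything else where it is.

Things in the scene. Friction and masses are not known exactly. Their poses are not given: they have to be found in the camera images.
- control_box: dark steel box fixed to the desk, 165 (x) x 115 (y) x 60 mm high, open at the top, closed by the loose panel that lies inside its rim (2.5 mm play all round; panel's top 3 mm below the rim). Origin: centre of its underside; z up. The fasteners are on its x axis, 53 mm either side of the centre.
- front_slot (a point): centre of the top of the front fastener (the one towards the box's -x end). The brass wing head is 36 x 16 mm and 11 mm high, its top 69 mm above the desk; it stands through a 24 x 42 mm oblong opening in the panel. A straight screwdriver slot is cut in its top: 22 mm long, 5.4 mm wide, 7 mm deep, closed at both ends. The point turns with the head: x along the slot and the wing's length, z up.
- rear_slot (a point): the same for the rear fastener (towards the box's +x end), of the same sizes.
- front_cam (a joint): turn of the front fastener, rad: 0 locked (wing along the box's x axis, across the panel's opening, holds the panel down), grows anticlockwise seen from above to a stop at 1.571 = open (wing along the opening, panel lifts over it). Starts at 0 to 0.12. Friction 0.08 N m, stays where left.
- rear_cam (a joint): the same for the rear fastener.
- panel_handle (a point): centre of the grip bar of the red handle at the middle of the loose grey panel; bar 46 mm long (along point x), 12 mm wide (y), 18 mm high (z, from 18 to 36 mm above the panel's underside; this point is 27 mm above the underside). The panel is 150 (x) x 100 (y) x 4 mm, about 0.25 kg; its underside starts 53 mm above the desk; panel and handle are balanced. A raised panel must rise about 20 mm to clear the fastener heads.
- panel: the grey panel; origin at the centre of its underside, axes as panel_handle.
- driver_handle (a point): point on the axis of the screwdriver, on the square yellow handle (24 x 24 mm, flats normal to point x and y), 105 mm above the blade's tip. The handle spans 62 to 140 mm above the tip, with a black cap up to 143 mm. z points from tip to handle; x is along the blade's width. About 0.09 kg.
- driver_tip (a point): centre of the screwdriver blade's end (axes as driver_handle). Blade 16 mm wide (x) and 3 mm thick (y), 2 mm thick in the last 4 mm, 15 mm long; above it a round shaft of 8 mm diameter, then a black collar of 34 mm diameter from 58 to 63 mm above the tip.
- stand: blue block, 70 x 70 x 62 mm, fixed (78 mm wide at its foot), with a 22 x 22 mm square hole straight through its middle. The screwdriver stands in it, its collar resting on the block's top, its tip 4 mm and its upper end 147 mm above the desk. Origin: centre of the underside. Stand and mat may change sides.
- mat: flat blue mat with a dark border, 170 (x) x 120 (y) x 3 mm thick, fixed on the desk. Origin: centre of the underside.
- usb_stick: dark teal stick, 18 x 54 x 9 mm, bystander
- gear_b: orange gear, 31 mm wide, 14 mm high, bystander
- sanding_block: orange sanding block, 60 x 90 x 24 mm, bystander
- nozzle_jar: small jar with black lid, 47 mm wide, 46 mm high, bystander
- masking_tape: roll of cream tape, 100 mm wide, 25 mm high, bystander

How it is judged:
By the outcome, as a careful person would: the job done as asked, in the order asked, and still so for the second after the job is handed in, with the robot touching nothing.
It also fails if it takes over 72 s, if anything falls off the work surface, if the arm or the gripper's body presses on something with over 40 N, if the wrist force passes 120 N, or if a joint passes its speed limit or range.

### The arm

A 6-joint arm with a two-finger parallel gripper is mounted at the origin on a cart in front of the work surface, level with it; the furniture and walls round the work are solid. World frame = base frame: x ahead of the robot, y to its left, z up, the work surface at z = 0. Lengths are in m, angles in rad, forces in N, time in s.
With the tool pointing down it reaches from about 0.425 to 0.95 m from the base axis. Payload 3.5 kg.
Tool frame: the origin (TCP) lies midway between the tips of the shut fingers; the grasp point (between the pads) lies 19 mm behind it; z points along the fingers, y is the line along which they close (so a half turn about z gives the same grasp; the last joint's range is limited). The gripper opens to 85 mm and grips with 20 to 120 N. Pads are 22 mm wide; open, the fingers measure 114 mm over their backs; the gripper's body (76 mm by 85 mm) begins 54 mm behind the grasp point. The pads swing forward as they close: fully open they stand 13 mm farther back than shut.
Start: joints at [-1.357, 0.286, 1.577, -0, 1.279, -0.15], TCP at [0.24, -0.631, 0.194] pointing down, gripper open.
Joint ranges: [-2.77, 2.77], [-0.9, 2.22], [0.21, 2.48], [-1.53, 4.67], [0.24, 2.81], [-2.84, 2.84]. Speed limits (rad/s): [2.79, 2.79, 3.14, 3.14, 3.14, 3.14].

### API

Orientations are given as a unit quaternion [x, y, z, w].
In Python, from plant import get_state, read_camera, ctrl gives the robot as it stands.
- The arm moves only by the shell command python3 -m crank 'ROWS' [FORCE]. ROWS is JSON, a list of rows, each a list of 3 entries, a list of its own where there are three numbers: the shift along the tool's x, y, z in mm, then the turn about the tool's z in degrees, then the closure in counts, from 0 (fully open) to 255 (shut). In form: [[[tx, ty, tz], yaw, claw], ...]. A call has 1 to 10 rows; each row is the pose to reach, as a shift and turn from the pose commanded when the call began, along the tool's axes at that moment; what a row does not reach only later rows make up. A row lasts 1/10 s, in which the tool goes at most 50 mm and 8.59 degrees, less where a joint would pass 70% of its speed; a pose out of reach is approached as far as the arm can. A call with a gripper value outside its range is refused whole. The fingers move at their own pace and stop on an object; FORCE is the grip in N (left out, the last holds). Time passes only in rows, so rows that repeat a pose let the fingers close. It gives the time, the measured TCP pose, the force, the opening and the grip force at its end, in the units of the state.
- get_state(): the state, without advancing time (a new reading comes with each control period).
- read_camera(name): name is "scene" or "top"; returns a dict with "frame" (400x640x3 uint8, blue, green, red), "range_z" (400x640 float32, m along the optical axis (not along the pixel's ray), 0 where there is no reading), "vfov" (degrees; the focal length in pixels is half the picture's height over the tangent of half this angle, whatever the lens; pixels are square), "cx", "cy" (the principal point, pixels), "origin" and "orientation" of the camera in the world. Camera axes: x right, y down, z forward; pixel columns grow to the right and rows downward; lengths in m; the calibration is good to about 2 mm. A picture is of the moment at which its call begins.
- ctrl.sign_off(): hands the job in; it is judged then, once.
The state is a dict: "time": time; "qpos": joint angles; "dq": joint speeds; "joint_efforts": joint torques, N m; "eef_pos": TCP position; "tcp_rot": TCP orientation; "contact_force": force on the tool from outside, world axes, zero at the start; "wrist_torque": the same for the moment, N m; "opening": opening from 0.0 (shut) to 1.0 (fully open); "finger_force": force on a finger pad.
Only numpy, scipy, OpenCV 4.12 (cv2) and the standard library are available. Lean on these libraries where they do the work, as an engineer would, in place of code of your own. Each camera call takes 0.05 s, during which the arm holds its last target. There are 200 camera calls.

## Working session

There is one attempt and no reset: what is moved stays moved. The work goes in short steps, Python scripts to look and compute and a shell command to move; the robot and the scene stay as the last step left them, time stands still between calls to the robot, and variables do not carry over. Pictures are saved under pics/ and viewed, at most 12 in all, crops included, and the job is handed in when it is done.

```bash
mkdir -p pics; ls; cat > h.py <<'E'
import numpy as np, cv2
from plant import get_state, read_camera, ctrl
from scipy.spatial.transform import Rotation as R
def cam(n):
    c=read_camera(n); c['f']=200/np.tan(np.radians(c['vfov'])/2); c['R']=R.from_quat(c['orientation']).as_matrix(); c['o']=np.array(c['origin']); return c
def ray(c,u,v,z):
    d=c['R']@np.array([(u-c['cx'])/c['f'],(v-c['cy'])/c['f'],1]); return c['o']+d*(z-c['o'][2])/d[2]
def cloud(c):
    v,u=np.mgrid[0:400,0:640]; Z=c['range_z']
    return np.stack([(u-c['cx'])/c['f']*Z,(v-c['cy'])/c['f']*Z,Z],-1)@c['R'].T+c['o']
def proj(c,p):
    q=c['R'].T@(np.array(p)-c['o']); return q[:2]/q[2]*c['f']+[c['cx'],c['cy']]
E
python3 - <<'E'
from h import *
for n in('scene','top'):
    c=cam(n); cv2.imwrite(f'pics/{n}0.png',c['frame']); print(n,c['vfov'],c['cx'],c['cy'],c['o'],c['R'].round(3).tolist(), {k for k in c})
print(get_state())
E
```

```text
pics
scene 42.36265738738713 314.5093370218281 197.46374709382047 [-0.27955297 -0.5250344   0.5865371 ] [[0.554, -0.364, 0.749], [-0.832, -0.218, 0.51], [-0.022, -0.905, -0.424]] {'o', 'cx', 'orientation', 'f', 'frame', 'R', 'cy', 'range_z', 'origin', 'vfov'}
top 50.83182231445553 316.42759980980384 203.86886260135262 [0.38787535 0.01310507 0.91350116] [[-0.019, -0.982, 0.19], [-1.0, 0.02, 0.002], [-0.006, -0.189, -0.982]] {'o', 'cx', 'orientation', 'f', 'frame', 'R', 'cy', 'range_z', 'origin', 'vfov'}
{'time': 0.1, 'qpos': array([-1.35698155e+00,  2.87096244e-01,  1.57807157e+00,  1.01648754e-05,
        1.27859126e+00, -1.50015032e-01]), 'dq': array([-0.00123689, -0.00435721, -0.00329072, -0.00194134, -0.00095716,
       -0.00020134]), 'joint_efforts': array([ 5.69152835e-04, -4.07296050e+01, -2.93699706e+01, -1.50189735e-04,
        3.41773281e-03,  4.99080031e-06]), 'eef_pos': array([ 0.24007585, -0.63012677,  0.19265062]), 'tcp_rot': array([ 9.83498753e-01,  1.80911661e-01, -2.96854535e-05, -1.08281363e-03]), 'contact_force': array([ 0.53188901, -0.18420049, -0.02045029]), 'wrist_torque': array([-0.02921904, -0.08586499, -0.00514478]), 'finger_force': 0.0, 'opening': 1.0023103134014766}
```

View pics/top0.png

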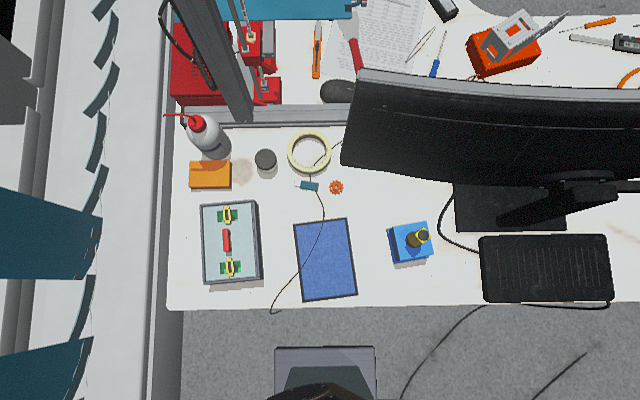

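View pics/scene0.png

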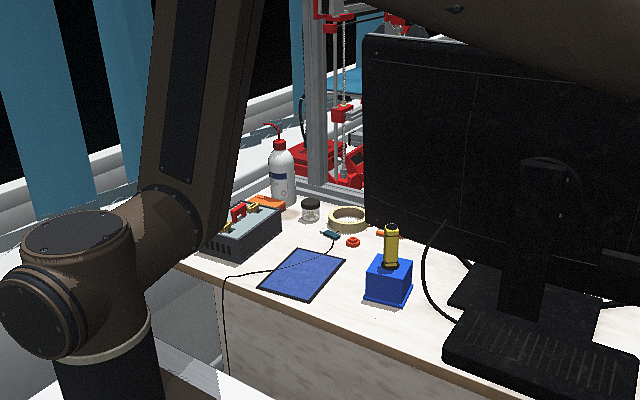

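The top view has +x up and +y to the left. The box is at (231,242) with its brass wings at (228,214) and (230,268), and the red handle at (227,240). The mat is at (325,260) and the stand at (410,243), with the screwdriver leaning outward by perspective. The monitor hangs beyond the stand.

```bash
cat > meas.py <<'E'
from h import *
def rect(c,m,z,roi,close=3):
    u0,v0,u1,v1=roi; M=np.zeros((400,640),np.uint8); M[v0:v1,u0:u1]=m[v0:v1,u0:u1]
    if close: M=cv2.morphologyEx(M,cv2.MORPH_CLOSE,np.ones((close,close)))
    cs,_=cv2.findContours(M,cv2.RETR_EXTERNAL,cv2.CHAIN_APPROX_NONE)
    k=max(cs,key=cv2.contourArea)
    P=np.array([ray(c,*p[0],z)[:2] for p in k])*1000
    (cx,cy),(w,h),a=cv2.minAreaRect(P.astype(np.float32))
    if w<h: w,h,a=h,w,a+90
    return (round(cx,1),round(cy,1)),(round(w,1),round(h,1)),round((a+90)%180-90,1),len(k)
E
python3 - <<'E'
from meas import *
c=cam('top'); hsv=cv2.cvtColor(c['frame'],cv2.COLOR_BGR2HSV).astype(int); H,S,V=hsv[...,0],hsv[...,1],hsv[...,2]
X=cloud(c)
red=((H<8)|(H>172))&(S>130)&(V>80); yel=(H>20)&(H<36)&(S>110)&(V>60); blue=(H>100)&(H<125)&(S>110)&(V>50)
z=X[...,2]
print('handle',rect(c,red.astype(np.uint8),.089,(200,200,260,285)))
print('front',rect(c,yel.astype(np.uint8),.069,(210,250,250,285)))
print('rear',rect(c,yel.astype(np.uint8),.069,(210,200,250,228)))
print('mat',rect(c,blue.astype(np.uint8),.003,(285,210,365,310),7))
st=((z>.055)&(z<.068)); print('stand',rect(c,(st).astype(np.uint8),.062,(380,210,442,275)))
box=(z>.045)&(z<.1); print('box rim',rect(c,box.astype(np.uint8),.060,(190,190,275,295)))
print('driver',rect(c,(yel).astype(np.uint8),.12,(390,215,440,265),0))
cap=(z>.14)&(z<.155); print('cap',rect(c,cap.astype(np.uint8),.147,(390,215,440,265),0))
# colour probes
for u,v in[(228,214),(228,222),(230,268),(238,268),(220,240),(203,240),(402,243)]: print((u,v),hsv[v,u],(X[v,u]*1000).round())
for u,v in[(340,165),(400,177),(450,180),(360,80),(420,90),(500,260),(500,200),(205,140),(236,100),(265,160)]: print('obst',(u,v),(X[v,u]*1000).round())
big=np.kron(c['frame'][195:295,190:450],np.ones((1,1,1),np.uint8)); cv2.imwrite('pics/z1.png',cv2.resize(big,None,fx=3,fy=3,interpolation=cv2.INTER_CUBIC))
E
```

```text
handle ((478.5, 195.1), (44.1, 11.1), 4.5, 50)
front ((427.0, 190.6), (33.9, 14.5), 9.4, 40)
rear ((531.6, 198.3), (33.5, 14.3), 1.3, 40)
mat ((443.2, -0.4), (158.6, 107.4), 6.5, 242)
stand ((474.7, -178.5), (71.6, 70.0), -80.8, 176)
box rim ((480.5, 193.5), (164.9, 116.6), 4.4, 269)
driver ((473.5, -177.4), (38.8, 24.8), -55.1, 86)
cap ((474.8, -177.9), (23.4, 22.9), -55.0, 38)
(228, 214) [ 24 111 215] [534. 196.  67.]
(228, 222) [ 29 127 229] [517. 195.  69.]
(230, 268) [109  23  90] [425. 191.  62.]
(238, 268) [ 71 134 183] [427. 184.  13.]
(220, 240) [ 95  24 204] [482. 213.  58.]
(203, 240) [99 30 59] [483. 248.  57.]
(402, 243) [103 144 218] [ 468. -157.   61.]
obst (340, 165) [388.  13. 914.]
obst (400, 177) [ 621. -173.    1.]
obst (450, 180) [ 572. -231.  163.]
obst (360, 80) [626. -41. 450.]
obst (420, 90) [ 613. -111.  448.]
obst (500, 260) [ 432. -363.   34.]
obst (500, 200) [ 562. -385.   13.]
obst (205, 140) [670. 230. 131.]
obst (236, 100) [744. 167. 149.]
obst (265, 160) [654. 123.  45.]
```

View pics/z1.png

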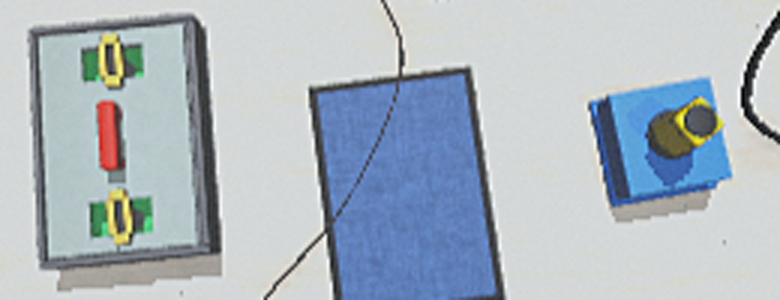

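The crop shows the wings nearly along the box's x axis, and the yellow handle's top square at about (697,120), turned roughly 14° in the image. The first driver yaw reading, -55°, came from the round cap, so I'll re-measure it from the handle and work out the first move.

```bash
cat >> h.py <<'E'
def go(x,y,z,phi):  # mm, deg (tool x heading); prints shift in tool axes and yaw
    s=get_state(); r=R.from_quat(s['tcp_rot']).as_matrix(); p=s['eef_pos']*1000
    now=np.degrees(np.arctan2(r[1,0],r[0,0])); d=(phi-now+180)%360-180
    T=np.array([[r[0,0],r[1,0]],[r[1,0],-r[0,0]]]); T/=np.linalg.norm(T[0])
    print('at',p.round(1),'phi',round(now,2),'t',round(s['time'],1),'-> shift',np.round([*(T@(np.array([x,y])-p[:2])),p[2]-z],1),'yaw',round(-d,2))
E
python3 - <<'E'
from meas import *
c=cam('top'); X=cloud(c); z=X[...,2]; hsv=cv2.cvtColor(c['frame'],cv2.COLOR_BGR2HSV).astype(int); H,S,V=hsv[...,0],hsv[...,1],hsv[...,2]
for zl in(.13,.136,.14): print('top sq',zl,rect(c,((z>zl)&(z<.16)).astype(np.uint8),.144,(390,215,445,265),0))
c=cam('scene'); X=cloud(c); hsv=cv2.cvtColor(c['frame'],cv2.COLOR_BGR2HSV).astype(int)
z=X[...,2];m=(hsv[...,0]>18)&(hsv[...,0]<38)&(hsv[...,1]>90)&(z>.075)&(z<.135); m[:,:370]=0;m[:,410:]=0
P=X[m]*1000; print(len(P),P.mean(0).round(1)); 
# footprint: median point per image column
for u in np.unique(np.nonzero(m)[1]):
    k=m[:,u]; print(u,k.sum(),(np.median(X[:,u][k],0)*1000).round(1)[:2],hsv[:,u,2][k].mean().round())
go(474.5,-178,220,14)
E
```

```text
top sq 0.13 ((474.4, -177.6), (26.2, 24.1), -53.4, 40)
top sq 0.136 ((474.6, -178.4), (24.6, 23.6), -53.4, 39)
top sq 0.14 ((474.8, -178.7), (23.7, 23.0), -54.5, 39)
406 [ 464.8 -182.8  105.1]
383 2 [ 470.7 -165.2] 53.0
384 27 [ 466.3 -168.4] 69.0
385 28 [ 460.  -173.7] 91.0
386 26 [ 458.6 -176.4] 135.0
387 28 [ 458.9 -178.4] 138.0
388 29 [ 459.4 -179.7] 143.0
389 28 [ 460.4 -181.5] 142.0
390 26 [ 461.3 -182.9] 144.0
391 28 [ 462.6 -184.2] 140.0
392 28 [ 464.  -185.3] 139.0
393 28 [ 465.1 -186.9] 137.0
394 29 [ 466.3 -188.9] 132.0
395 30 [ 467.7 -190.1] 134.0
396 28 [ 468.4 -191.4] 136.0
397 28 [ 469.6 -192.6] 112.0
398 11 [ 471.8 -193. ] 123.0
399 1 [ 600.8 -135. ] 12.0
401 1 [ 596.9 -140.6] 20.0
at [ 240.1 -630.5  193.2] phi 20.85 t 0.2 -> shift [ 380.  -339.4  -26.8] yaw 6.85
```

```bash
python3 -m crank '[[[40,-35,-27],-3,0],[[80,-70,-27],-6,0],[[120,-105,-27],-9,0],[[160,-140,-27],-12,0],[[200,-176,-27],-14.6,0],[[240,-212,-27],-14.6,0],[[280,-248,-27],-14.6,0],[[320,-284,-27],-14.6,0],[[360,-320,-27],-14.6,0],[[380,-339.4,-27],-14.6,0]]' 30; python3 -c "
from h import *
go(474.6,-178.3,96,35.5)"
```

```text
time: 1.25
eef_pos: [0.4685, -0.19, 0.2212]
tcp_rot: [0.953, 0.304, 0.0, 0.0]
contact_force: [0.9, -1.0, 0.2]
opening: 1.002
finger_force: 0.0
at [ 468.5 -190.   221.2] phi 35.43 t 1.2 -> shift [ 11.8  -6.  125.2] yaw -0.07
```

```bash
python3 -m crank '[[[0,0,0],0,0],[[0,0,0],0,0]]' >/dev/null; python3 -c "
from h import *
go(474.6,-178.3,96,35.5)"
```

```text
at [ 468.2 -190.9  220.9] phi 35.62 t 1.4 -> shift [ 12.6  -6.5 124.9] yaw 0.12
```

```bash
python3 -m crank '[[[12.6,-6.5,40],0,0],[[12.6,-6.5,80],0,0],[[12.6,-6.5,110],0,0],[[12.6,-6.5,125],0,0],[[12.6,-6.5,125],0,0]]' 30; python3 -c "
from h import *
go(474.6,-178.3,96,35.5)"
```

```text
time: 1.95
eef_pos: [0.4717, -0.1797, 0.0928]
tcp_rot: [0.953, 0.303, -0.002, -0.002]
contact_force: [-0.0, 0.9, 0.3]
opening: 0.999
finger_force: 0.0
at [ 471.7 -179.7   92.8] phi 35.3 t 1.9 -> shift [ 3.2  0.5 -3.2] yaw -0.2
```

```bash
python3 -m crank '[[[0,0,0],0,255],[[0,0,0],0,255],[[0,0,0],0,255],[[0,0,0],0,255],[[0,0,0],0,255],[[0,0,0],0,255],[[0,0,0],0,255]]' 60; python3 -c "
from h import *
go(474.6,-178.3,96,35.5)"
```

```text
time: 2.65
eef_pos: [0.4752, -0.1797, 0.0972]
tcp_rot: [0.953, 0.304, 0.001, 0.001]
contact_force: [-0.2, 0.4, 5.9]
opening: 0.26
finger_force: 60.1
at [ 475.2 -179.7   97.2] phi 35.46 t 2.6 -> shift [ 0.3 -1.5  1.2] yaw -0.04
```

```bash
python3 -m crank '[[[0,0,-20],0,255],[[0,0,-55],0,255],[[0,0,-90],0,255],[[0,0,-110],0,255],[[0,0,-110],0,255]]'; python3 - <<'E'
from h import *
s=get_state();print(s['eef_pos'],s['contact_force'],s['opening'])
c=cam('scene');p=s['eef_pos']; u,v=proj(c,p-[0,0,.093]); print('tip px pred',u,v)
u,v=int(u),int(v); f=c['frame'][v-60:v+30,u-50:u+50]; cv2.imwrite('pics/blade.png',cv2.resize(f,None,fx=6,fy=6,interpolation=cv2.INTER_CUBIC)); print('origin crop',u-50,v-60)
E
```

```text
time: 3.15
eef_pos: [0.4761, -0.1803, 0.2092]
tcp_rot: [0.952, 0.305, 0.002, 0.003]
contact_force: [0.8, -0.3, -0.4]
opening: 0.259
finger_force: 59.4
[ 0.47606801 -0.18028056  0.20917946] [ 0.83750561 -0.3261771  -0.40288053] 0.25904048196133744
tip px pred 392.53312175981966 238.92382147090242
origin crop 342 178
```

View pics/blade.png

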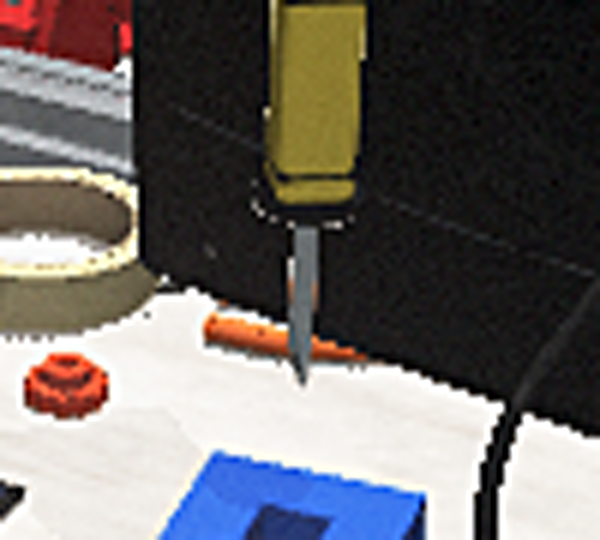

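The blade is seen edge-on (tip at about (302,384) in the crop) along the camera heading of 34°. So the blade's width lies along tool x. Next I go above the front slot.

```bash
python3 -c "
from h import *
go(427.3,190.4,195,8)"
```

```text
at [ 474.9 -179.5  206.6] phi 35.46 t 3.2 -> shift [ 175.8 -328.9   11.6] yaw 27.46
```

```bash
python3 -m crank '[[[18,-33,0],4,255],[[37,-69,0],8,255],[[57,-107,0],12,255],[[77,-145,0],16,255],[[97,-182,0],20,255],[[117,-219,0],24,255],[[137,-256,0],27.5,255],[[157,-293,6],27.5,255],[[176,-329,12],27.5,255],[[176,-329,12],27.5,255]]'; python3 -m crank '[[[0,0,0],0,255]]' >/dev/null; python3 - <<'E'
from h import *
go(427.3,190.4,195,8)
s=get_state()
for n in('top','scene'):
    c=cam(n);p=s['eef_pos']
    for o in(.093,): print(n,'tip',proj(c,p-[0,0,o]),'slot',proj(c,[.4273,.1904,.069]))
    u,v=proj(c,[.4273,.1904,.09]).astype(int); f=c['frame'][v-40:v+40,u-50:u+50]; print('crop',u-50,v-40)
    cv2.imwrite(f'pics/f_{n}.png',f)
a=[cv2.resize(cv2.imread(f'pics/f_{n}.png'),(400,320),interpolation=cv2.INTER_CUBIC) for n in('top','scene')]
cv2.imwrite('pics/f.png',np.hstack(a))
E
```

```text
time: 4.2
eef_pos: [0.4236, 0.1941, 0.1899]
tcp_rot: [0.997, 0.072, -0.004, -0.0]
contact_force: [-0.1, -0.2, -1.0]
opening: 0.259
finger_force: 59.5
at [425.2 191.1 191.1] phi 8.09 t 4.3 -> shift [ 2.   1.  -3.9] yaw 0.09
top tip [225.79981005 267.09571533] slot [229.36371983 266.62007842]
crop 177 226
scene tip [223.15831259 211.24235539] slot [225.39466347 223.00918021]
crop 174 174
```

View pics/f.png

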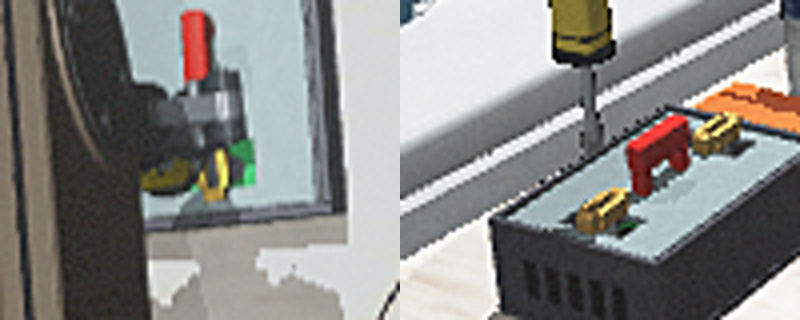

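The scene crop shows the blade tip at about (590,150) and the front wing's top at about (603,205). The view looks right, but I want a relative measurement of tip to slot from the same camera.

```bash
cat > rel.py <<'E'
from h import *
def rel(tx,ty,side):
    s=get_state(); go(tx,ty,195,8); c=cam('scene'); X=cloud(c)*1000; p=s['eef_pos']*1000
    hsv=cv2.cvtColor(c['frame'],cv2.COLOR_BGR2HSV)
    d=np.hypot(X[...,0]-p[0],X[...,1]-p[1]); z=X[...,2]; tipz=p[2]-93
    for a,b,nm in((1,14,'blade'),(18,50,'shaft')):
        m=(d<18)&(z>tipz+a)&(z<tipz+b); v,u=np.nonzero(m); zz=(a+b)/2+tipz
        ug=[(uu.min()+uu.max())/2 for uu in (u[v==k] for k in np.unique(v))]
        um=np.mean(ug); vm=v.mean(); print(nm,m.sum(),'pts',np.median(X[m],0).round(1),'px',round(um,2),round(vm,1),'pred',proj(c,[p[0]/1e3,p[1]/1e3,zz/1e3]).round(2))
    print('tip lowest z',z[(d<15)&(z>tipz-15)&(z<tipz+20)].min().round(1))
    m=(hsv[...,0]>17)&(hsv[...,0]<36)&(hsv[...,1]>80)&(np.hypot(X[...,0]-tx,X[...,1]-ty)<26)&(z>50)&(z<80)
    cs=max(cv2.findContours(m.astype(np.uint8),0,1)[0],key=cv2.contourArea); (u,v),(w,h),a=cv2.minAreaRect(cs)
    print('wing px rect',(round(u,2),round(v,2)),(w,h,a),'pred mid',proj(c,[tx/1e3,ty/1e3,.0635]).round(2))
    t=m&(z>66); print('top pts',t.sum(),X[t].mean(0).round(1)); P=X[t][:,:2]-X[t][:,:2].mean(0); w,V=np.linalg.eigh(P.T@P); print('wing heading',np.degrees(np.arctan2(V[1,1],V[0,1])).round(1))
E
python3 -c "
from rel import *
rel(427.3,190.4,0)"
```

```text
at [426.4 190.  192.5] phi 7.91 t 4.4 -> shift [ 0.9 -0.3 -2.5] yaw -0.09
blade 29 pts [421.1 190.4 108.1] px 221.89 207.9 pred [223.56 207.41]
shaft 53 pts [422.3 189.8 133.6] px 220.89 196.7 pred [222.34 196.1 ]
tip lowest z 97.5
wing px rect (224.58, 226.12) (7.488452911376953, 14.699555397033691, 56.3099365234375) pred mid [225.64 225.26]
top pts 25 [423.6 192.   67.2]
wing heading -174.3
```

```bash
python3 -m crank '[[[1,0.3,10],1,255],[[1,0.3,24],1,255],[[1,0.3,24],1,255],[[1,0.3,28],1,255],[[1,0.3,31],1,255],[[1,0.3,33],1,255],[[1,0.3,35],1,255],[[1,0.3,35],1,255]]';  python3 -c "
from rel import *
rel(427.3,190.4,0)"
```

```text
time: 5.25
eef_pos: [0.4279, 0.1907, 0.1588]
tcp_rot: [0.998, 0.061, -0.0, 0.0]
contact_force: [-0.4, 0.3, -0.8]
opening: 0.257
finger_force: 59.5
at [427.9 190.7 158.8] phi 6.95 t 5.2 -> shift [ -0.7   0.2 -36.2] yaw -1.05
blade 42 pts [424.1 191.3  70.2] px 224.05 222.2 pred [225.32 221.09]
shaft 50 pts [423.4 190.6 100.4] px 222.89 210.6 pred [224.13 210.08]
tip lowest z 51.3
wing px rect (224.6, 226.2) (7.155416965484619, 14.310833930969238, 63.43495178222656) pred mid [225.64 225.26]
top pts 27 [423.1 189.9  67.2]
wing heading 178.9
```

```bash
python3 -m crank '[[[0,0,2.5],0,255],[[0,0,2.5],-8,255],[[0,0,2.5],-16,255],[[0,0,2.5],-24,255],[[0,0,2.5],-32,255],[[0,0,2.5],-40,255],[[0,0,2.5],-48,255],[[0,0,2.5],-56,255],[[0,0,2.5],-64,255],[[0,0,2.5],-72,255]]';  python3 -c "
from h import *
go(427.3,190.4,158,94.4); s=get_state();print(s['wrist_torque'],s['contact_force'])"
```

```text
time: 6.3
eef_pos: [0.428, 0.1913, 0.1563]
tcp_rot: [0.77, 0.638, 0.001, -0.001]
contact_force: [0.6, 1.1, -3.2]
opening: 0.262
finger_force: 59.4
at [428.  191.3 156.3] phi 79.23 t 6.3 -> shift [-1.  -0.5 -1.7] yaw -15.17
[ 0.37920671 -0.14408318 -0.05725178] [ 0.59021587  1.05571416 -3.16611792]
```

```bash
python3 -m crank '[[[0,0,0],-7,255],[[0,0,0],-14,255],[[0,0,0],-19,255],[[0,0,0],-22,255],[[0,0,0],-22,255]]'|grep force;  python3 -c "
from h import *
go(427.3,190.4,158,94.4); s=get_state();print(s['wrist_torque'],s['contact_force'])"
```

```text
contact_force: [-0.7, 2.2, -1.7]
finger_force: 59.4
at [427.9 191.4 156.3] phi 100.9 t 6.8 -> shift [-0.8 -0.7 -1.7] yaw 6.5
[ 0.5511079   0.02945168 -0.12539154] [-0.66704519  2.21632586 -1.70410967]
```

```bash
for i in 1 ; do python3 -m crank '[[[0,0,0],-3,255],[[0,0,0],-6,255],[[0,0,0],-6,255]]'|grep force;  python3 -c "
from h import *
go(427.3,190.4,158,94.4); s=get_state();print(s['wrist_torque'],s['contact_force'])"; done
```

```text
contact_force: [-0.4, 2.7, -2.1]
finger_force: 59.4
at [427.9 191.2 156.3] phi 106.85 t 7.1 -> shift [-0.6 -0.8 -1.7] yaw 12.45
[ 0.70887118 -0.02531908 -0.05518553] [-0.37872525  2.70663008 -2.07064096]
```

```bash
python3 -m crank '[[[0,0,0],-3,255],[[0,0,0],-6,255],[[0,0,0],-6,255]]'|grep force;  python3 - <<'E'
from h import *
go(427.3,190.4,158,94.4); s=get_state();print(s['wrist_torque'],s['contact_force'])
c=cam('scene'); u,v=225,222; f=c['frame'][v-40:v+40,u-50:u+50]; cv2.imwrite('pics/g.png',cv2.resize(f,(800,600),interpolation=cv2.INTER_CUBIC))
E
```

```text
contact_force: [0.4, 2.2, -2.2]
finger_force: 59.4
at [427.9 191.2 156.3] phi 112.78 t 7.4 -> shift [-0.5 -0.8 -1.7] yaw 18.38
[ 0.81979671  0.02189492 -0.24753745] [ 0.36031158  2.18270488 -2.19196085]
```

View pics/g.png

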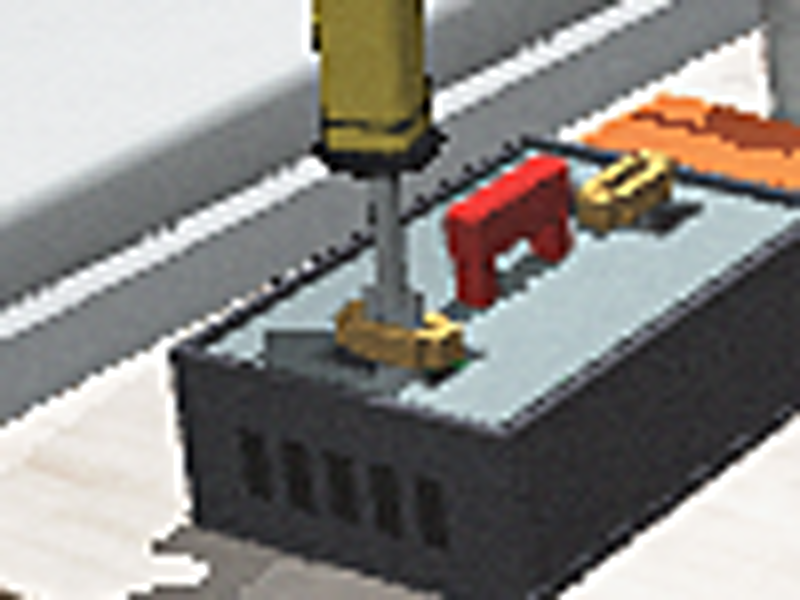

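```bash
python3 -m crank '[[[0,0,0],7,255],[[0,0,0],14,255],[[0,0,-10],14,255],[[0,0,-30],14,255],[[0,0,-45],22,255],[[0,0,-45],30,255],[[0,0,-45],38,255],[[0,0,-45],46,255],[[0,0,-45],54,255],[[0,0,-45],62,255]]'|grep force;  python3 -c "
from h import *
go(533,199,190,6); s=get_state();print(s['wrist_torque'],s['contact_force'])"
```

```text
contact_force: [-0.2, -0.2, -1.2]
finger_force: 59.6
at [428.4 190.  202.5] phi 50.75 t 8.4 -> shift [73.1 75.3 12.5] yaw 44.75
[ 0.00961235  0.01271529 -0.00141111] [-0.21046623 -0.19965797 -1.20829435]
```

```bash
python3 -m crank '[[[20,20,0],8,255],[[45,47,0],16,255],[[73.1,75.3,0],24,255],[[73.1,75.3,5],32,255],[[73.1,75.3,8],40,255],[[73.1,75.3,8],44.7,255],[[73.1,75.3,8],44.7,255]]'|grep force;  python3 -c "
from rel import *
rel(533,199,6); s=get_state();print(s['wrist_torque'],s['contact_force']);go(533,199,160,6)"
```

```text
contact_force: [-1.3, 0.2, -0.7]
finger_force: 59.5
at [532.9 199.4 194. ] phi 6.36 t 9.2 -> shift [ 0.   0.4 -1. ] yaw -1.64
blade 28 pts [527.5 200.5 108.5] px 251.12 188.8 pred [252.39 188.24]
shaft 46 pts [528.4 199.1 133.4] px 250.27 178.5 pred [251.53 177.56]
tip lowest z 99.2
wing px rect (252.8, 206.9) (7.200000286102295, 13.000000953674316, 53.13010025024414) pred mid [253.96 205.96]
top pts 28 [532.2 199.5  67.1]
wing heading -173.8
[-0.10146005  0.00138872 -0.01804048] [-0.54821394  0.46327809 -1.1814979 ]
at [532.9 199.5 194.1] phi 6.42 t 9.2 -> shift [ 0.   0.5 34.1] yaw 0.42
```

```bash
python3 -m crank '[[[0,0.3,10],0,255],[[0,0.3,24],0,255],[[0,0.3,26],0,255],[[0,0.3,29],0,255],[[0,0.3,32],0,255],[[0,0.3,35],0,255],[[0,0.3,37.5],0,255],[[0,0.3,37.5],0,255]]';  python3 -c "
from h import *
go(533,199,156,6)"
```

```text
time: 10.0
eef_pos: [0.5326, 0.1994, 0.1557]
tcp_rot: [0.999, 0.055, -0.0, 0.0]
contact_force: [-0.4, -0.3, -1.5]
opening: 0.259
finger_force: 59.5
at [532.6 199.4 155.7] phi 6.25 t 10.0 -> shift [ 0.4  0.4 -0.3] yaw 0.25
```

In the slot with no force. Turning.

```bash
python3 -m crank '[[[0,0,0],-8,255],[[0,0,0],-16,255],[[0,0,0],-24,255],[[0,0,0],-32,255],[[0,0,0],-40,255],[[0,0,0],-48,255],[[0,0,0],-56,255],[[0,0,0],-64,255],[[0,0,0],-72,255],[[0,0,0],-80,255]]'|grep force;  python3 -m crank '[[[0,0,0],-7,255],[[0,0,0],-14,255],[[0,0,0],-20,255],[[0,0,0],-20,255]]'|grep force;  python3 -c "
from h import *
go(533,199,156,94.4); s=get_state();print(s['wrist_torque'],s['contact_force'])"
```

```text
contact_force: [1.3, 0.6, -2.8]
finger_force: 59.4
contact_force: [-0.4, 1.3, -2.3]
finger_force: 59.4
at [532.8 200.3 155.8] phi 106.2 t 11.4 -> shift [-1.3 -0.2 -0.2] yaw 11.8
[ 0.36322771 -0.28765927 -0.02661092] [-0.41533644  1.34230187 -2.32873608]
```

```bash
python3 -m crank '[[[0,0,0],-4,255],[[0,0,0],-7,255],[[0,0,0],-7,255]]'|grep force;  python3 -c "
from h import *
go(533,199,156,94.4); s=get_state();print(s['wrist_torque'],s['contact_force'])"
```

```text
contact_force: [0.6, 0.6, -3.0]
finger_force: 59.4
at [532.7 200.2 155.8] phi 113.06 t 11.7 -> shift [-1.2 -0.2 -0.2] yaw 18.66
[ 0.44432207 -0.32764886 -0.2395511 ] [ 0.56462987  0.60618609 -2.98670731]
```

```bash
python3 -m crank '[[[0,0,0],7,255],[[0,0,0],14,255],[[0,0,-10],14,255],[[0,0,-30],14,255],[[0,0,-50],22,255],[[0,0,-50],30,255],[[0,0,-50],38,255],[[0,0,-50],46,255],[[0,0,-50],54,255],[[0,0,-50],62,255]]'|grep force;  python3 -c "
from h import *
go(475.2,-179.7,205,35.5)"
```

```text
contact_force: [0.7, 0.2, -1.3]
finger_force: 59.6
at [532.5 199.5 206.9] phi 51.01 t 12.7 -> shift [-330.7  194.     1.9] yaw 15.51
```

```bash
python3 -m crank '[[[-25,15,0],5,255],[[-60,35,0],10,255],[[-97,57,0],15.5,255],[[-134,79,0],15.5,255],[[-171,101,0],15.5,255],[[-208,123,0],15.5,255],[[-245,145,0],15.5,255],[[-282,166,0],15.5,255],[[-315,185,0],15.5,255],[[-330.7,194,0],15.5,255]]'|grep force; python3 -m crank '[[[0,0,0],0,255],[[0,0,0],0,255]]'|grep force;python3 -c "
from h import *
go(475.2,-179.7,97,35.5)
from meas import *
s=get_state();p=s['eef_pos'];c=cam('scene');X=cloud(c)
d=np.hypot(X[...,0]-p[0],X[...,1]-p[1]);z=X[...,2]
m=(d<.018)&(z>p[2]-.092)&(z<p[2]-.079);v,u=np.nonzero(m);print('blade',u.mean(),v.mean(),'pred',proj(c,p-[0,0,.0855]))
"
```

```text
contact_force: [0.7, 0.6, -0.4]
finger_force: 59.6
contact_force: [-0.5, 0.0, -0.9]
finger_force: 59.6
at [ 476.7 -179.7  206.5] phi 35.74 t 13.9 -> shift [ -1.2  -0.9 109.5] yaw 0.24
blade 391.1111111111111 237.2962962962963 pred [392.4962383  236.38154725]
```

```bash
python3 -m crank '[[[-1.2,-0.9,20],0,255],[[-1.2,-0.9,45],0,255],[[-1.2,-0.9,70],0,255],[[-1.2,-0.9,90],0,255],[[-1.2,-0.9,102],0,255],[[-1.2,-0.9,107],0,255],[[-1.2,-0.9,108],0,255],[[-1.2,-0.9,108],0,255]]';python3 -c "
from h import *
go(475.2,-179.7,97,35.5)"
```

```text
time: 14.75
eef_pos: [0.4761, -0.1798, 0.0989]
tcp_rot: [0.952, 0.307, 0.001, 0.001]
contact_force: [0.3, -0.6, -0.3]
opening: 0.264
finger_force: 59.6
at [ 476.1 -179.8   98.9] phi 35.78 t 14.8 -> shift [-0.7 -0.6  1.9] yaw 0.28
```

```bash
python3 -m crank '[[[-0.6,-0.5,1],0,255],[[-0.6,-0.5,2],0,255],[[-0.6,-0.5,2.5],0,255],[[-0.6,-0.5,2.5],0,255]]';python3 -c "
from h import *
go(475.2,-179.7,97,35.5)"
```

```text
time: 15.15
eef_pos: [0.4754, -0.1801, 0.0973]
tcp_rot: [0.952, 0.307, 0.001, 0.001]
contact_force: [-0.8, 0.6, 5.1]
opening: 0.26
finger_force: 60.3
at [ 475.4 -180.1   97.3] phi 35.74 t 15.2 -> shift [ 0.  -0.4  0.3] yaw 0.24
```

```bash
python3 -m crank '[[[0,0,0],0,150],[[0,0,0],0,80],[[0,0,0],0,0],[[0,0,0],0,0],[[0,0,0],0,0],[[0,0,0],0,0],[[0,0,-20],0,0],[[0,0,-60],0,0],[[0,0,-100],0,0],[[0,0,-110],0,0]]'|grep -v rot;python3 -c "
from meas import *
go(479.5,195.2,160,4.4)
c=cam('scene'); X=cloud(c); hsv=cv2.cvtColor(c['frame'],cv2.COLOR_BGR2HSV)
z=X[...,2];m=(hsv[...,0]>18)&(hsv[...,0]<38)&(hsv[...,1]>90)&(z>.075)&(z<.135); m[:,:370]=0;m[:,410:]=0
v,u=np.nonzero(m);print(m.sum(),(X[m].mean(0)*1000).round(1),u[v<v.mean()].mean(),u[v>v.mean()].mean(),v.mean())"
```

```text
time: 16.15
eef_pos: [0.477, -0.1811, 0.2111]
contact_force: [0.6, 0.5, -0.2]
opening: 1.001
finger_force: 0.0
at [ 477.  -181.1  211.1] phi 35.75 t 16.1 -> shift [ 221.8 -304.    51.1] yaw 31.35
402 [ 464.9 -182.8  105.2] 391.0533980582524 390.58673469387753 247.1417910447761
```

```bash
python3 -m crank '[[[20,-27,0],5,0],[[47,-65,0],10,0],[[74,-103,0],15,0],[[102,-141,0],20,0],[[130,-179,0],25,0],[[158,-217,10],31.3,0],[[186,-255,20],31.3,0],[[208,-286,30],31.3,0],[[221.8,-304,40],31.3,0],[[221.8,-304,51],31.3,0]]'|grep force; python3 -m crank '[[[0,0,0],0,0],[[0,0,0],0,0]]'|grep force;python3 - <<'E'
from h import *
go(479.5,195.2,64,4.4)
c=cam('scene'); print(proj(c,[.4795,.1952,.08])); f=c['frame'][165:265,170:290]; cv2.imwrite('pics/k.png',cv2.resize(f,(720,600),interpolation=cv2.INTER_CUBIC))
X=cloud(c)*1000; hsv=cv2.cvtColor(c['frame'],cv2.COLOR_BGR2HSV); H=hsv[...,0].astype(int)
m=((H<8)|(H>172))&(hsv[...,1]>120)&(np.hypot(X[...,0]-479,X[...,1]-195)<35)&(X[...,2]>60)&(X[...,2]<100)
v,u=np.nonzero(m); print(m.sum(),X[m].mean(0), (u.min()+u.max())/2,(v.min()+v.max())/2, 'pred',proj(c,[.4795,.1952,.073]))
E
```

```text
contact_force: [0.0, -0.2, -0.5]
finger_force: 0.0
contact_force: [-0.0, -0.0, -0.1]
finger_force: 0.0
at [476.5 195.6 153.4] phi 4.39 t 17.4 -> shift [ 2.9  0.7 89.4] yaw -0.01
[239.33034742 208.72414436]
171 [473.12366163 193.2936126   77.42421969] 238.5 212.0 pred [239.59296746 211.53215493]
```

View pics/k.png

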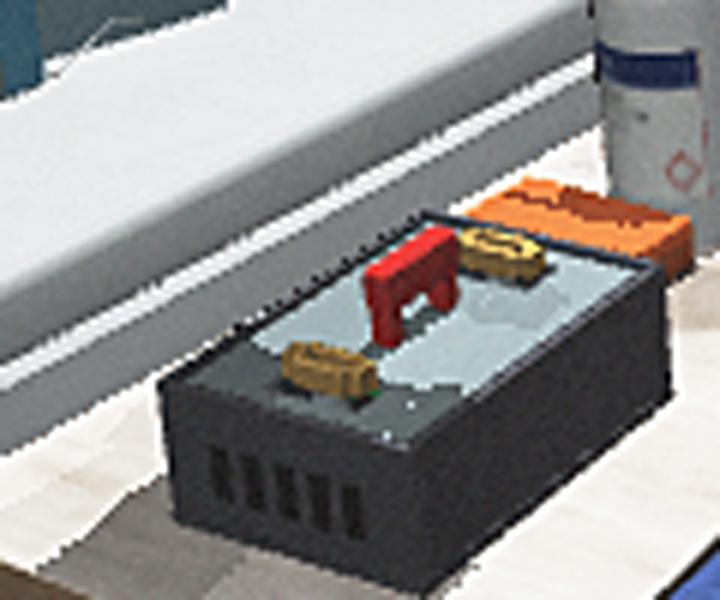

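Both wings are turned parallel across the box: front from (285,350) to (378,380), rear from (460,235) to (545,262). The handle is at (410,285), as expected, so I descend to grip it.

```bash
python3 -m crank '[[[2.9,0.7,30],0,0],[[2.9,0.7,60],0,0],[[2.9,0.7,80],0,0],[[2.9,0.7,89],0,0],[[2.9,0.7,89],0,120],[[2.9,0.7,89],0,180],[[2.9,0.7,89],0,255],[[2.9,0.7,89],0,255],[[2.9,0.7,89],0,255],[[2.9,0.7,89],0,255]]' 60;python3 -c "
from h import *
go(479.5,195.2,64,4.4)"
```

```text
time: 18.45
eef_pos: [0.4802, 0.1963, 0.0659]
tcp_rot: [0.999, 0.039, 0.0, -0.0]
contact_force: [-0.2, -0.5, -0.4]
opening: 0.003
finger_force: 0.0
at [480.2 196.3  65.9] phi 4.45 t 18.4 -> shift [-0.8  1.1  1.9] yaw 0.05
```

```bash
python3 - <<'E'
from h import *
c=cam('scene'); f=c['frame'][145:245,170:290]; s=get_state();print(s['opening'],s['finger_force'],proj(c,s['eef_pos']))
a=cv2.resize(f,(400,333),interpolation=cv2.INTER_CUBIC); c=cam('top'); f=c['frame'][190:290,180:300]; b=cv2.resize(f,(400,333),interpolation=cv2.INTER_CUBIC)
cv2.imwrite('pics/l.png',np.hstack([a,b]))
E
```

```text
0.0007723161042269265 0.0 [239.65871672 214.21149005]
```

View pics/l.png

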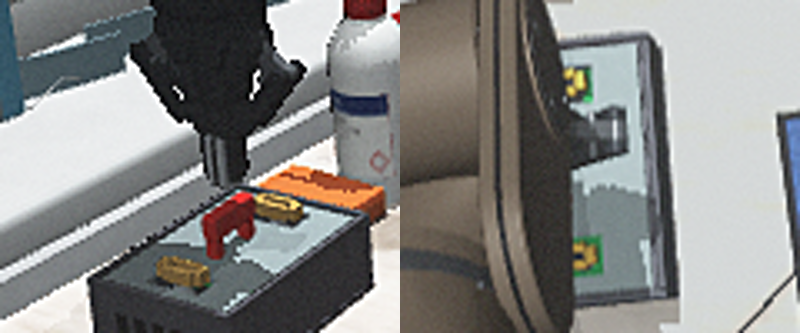

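The gripper's tip shows at (225,183) in the left crop, clear above the red handle at (228,225). By the state it should be 14 px lower. I'll measure the fingers' real height from the depth images.

```bash
python3 - <<'E'
from h import *
s=get_state();p=s['eef_pos']*1000; print(p,s['qpos'].round(3),s['tcp_rot'])
c=cam('scene'); X=cloud(c)*1000; m=(np.hypot(X[...,0]-p[0],X[...,1]-p[1])<22)&(X[...,2]>92)&(X[...,2]<200)
v,u=np.nonzero(m); k=v>=v.max()-2; print('lowest',X[m][k].round(1).tolist()[:8],u[k],v[k])
for vv in (185,190,195,198,200,202,204): 
    uu=u[v==vv]; print(vv,uu.min() if len(uu) else None,uu.max() if len(uu) else None,X[vv,uu].mean(0).round(1) if len(uu) else '')
E
```

```text
[480.0035922  196.31081081  65.59056499] [ 0.192  0.09   2.057 -0.     0.994  1.686] [ 9.99245208e-01  3.88457594e-02  1.45953952e-04 -1.78706503e-05]
lowest [[469.2, 201.6, 106.6], [467.1, 196.6, 108.6], [467.0, 193.5, 109.5], [469.7, 193.1, 108.5], [467.9, 188.4, 110.3], [470.8, 188.2, 109.2], [472.9, 187.2, 108.6], [473.1, 184.4, 109.2]] [233 234 235 236 237 238 239 240 241 242 233 234 235 236 237 238 239 240
 241 235 236 237 238 239] [199 199 199 199 199 199 199 199 199 199 200 200 200 200 200 200 200 200
 200 201 201 201 201 201]
185 230 241 [469.5 190.5 142.6]
190 230 243 [473.9 193.1 128.4]
195 231 244 [473.6 191.2 117. ]
198 232 242 [470.4 190.5 111.2]
200 233 241 [472.7 193.2 104.8]
202 None None 
204 None None
```

The fingertips are really at z ≈ 104 mm while the state reads 66 mm, so the reading is about 38 mm low. That also explains why the driver was held near its top. I open here, above the handle, and go down 37 mm more with checks.

```bash
python3 -m crank '[[[0,0,0],0,0],[[0,0,0],0,0],[[0,0,0],0,0],[[0,0,0],0,0],[[0,0,0],0,0],[[-0.5,1,10],0,0],[[-0.5,1,20],0,0],[[-0.5,1,27],0,0],[[-0.5,1,27],0,0]]'; python3 - <<'E'
from h import *
s=get_state();p=s['eef_pos']*1000;c=cam('scene'); X=cloud(c)*1000
hsv=cv2.cvtColor(c['frame'],cv2.COLOR_BGR2HSV)
dark=(hsv[...,2]<70)&(np.hypot(X[...,0]-p[0],X[...,1]-p[1])<70)&(X[...,2]>72)&(X[...,2]<200); dark[:, :200]=0; dark[:,290:]=0
v,u=np.nonzero(dark)
for u0 in range(210,275,3):
    k=u==u0
    if k.any(): i=v[k].max(); print(u0,i,X[i,u0].round(0),hsv[i,u0])
f=c['frame'][145:245,170:290]; cv2.imwrite('pics/m.png',cv2.resize(f,(720,600),interpolation=cv2.INTER_CUBIC))
E
```

```text
time: 19.5
eef_pos: [0.4779, 0.1948, 0.0364]
tcp_rot: [0.999, 0.039, -0.002, 0.0]
contact_force: [0.1, 0.1, 0.7]
opening: 0.999
finger_force: 0.0
210 184 [460. 258. 133.] [120   8  32]
213 186 [461. 251. 130.] [80 25 31]
216 199 [469. 254.  94.] [100 191   4]
219 204 [465. 242.  86.] [110  21  37]
222 203 [472. 240.  86.] [30 20 26]
225 202 [483. 241.  84.] [  0 255   1]
228 182 [468. 211. 146.] [90 57 27]
231 183 [467. 201. 146.] [135  30  17]
234 183 [469. 194. 147.] [113  28  36]
237 184 [469. 185. 146.] [165  15  33]
240 184 [466. 174. 150.] [113  31  33]
243 206 [488. 191.  84.] [  2 160  59]
246 189 [466. 158. 142.] [165  39  26]
249 193 [470. 154. 132.] [120  25  31]
252 197 [471. 147. 124.] [100  19  41]
255 212 [476. 147.  86.] [120  15  68]
258 209 [480. 141.  93.] [98 29 35]
261 183 [479. 126. 158.] [60 25 31]
264 189 [489. 128. 140.] [110  36  42]
```

View pics/m.png

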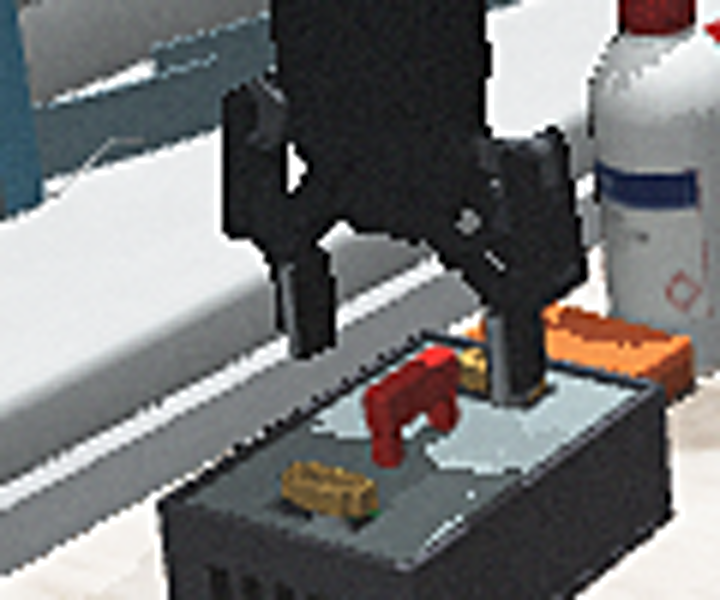

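The open fingers, with tips at (310,355) and (518,400) in the crop, straddle the red handle at (410,400). The tips are at z ≈ 86 and the body at 146, so the true TCP is about 73 and the bias 37 mm. I go down 8 mm more and close.

```bash
python3 -m crank '[[[1.5,0,4],0,0],[[1.5,0,8],0,0],[[1.5,0,8],0,120],[[1.5,0,8],0,180],[[1.5,0,8],0,255],[[1.5,0,8],0,255],[[1.5,0,8],0,255],[[1.5,0,8],0,255],[[1.5,0,8],0,255],[[1.5,0,8],0,255]]' 80;python3 -c "
from h import *
go(443.2,-0.4,64,6.5)"
```

```text
time: 20.55
eef_pos: [0.4814, 0.1954, 0.0309]
tcp_rot: [0.999, 0.039, 0.0, -0.0]
contact_force: [-0.2, -0.3, 3.5]
opening: 0.119
finger_force: 80.2
at [481.4 195.4  30.9] phi 4.44 t 20.6 -> shift [-53.2 192.3 -33.1] yaw -2.06
```

```bash
python3 -m crank '[[[0,0,-5],0,255],[[0,0,-10],0,255],[[0,0,-15],0,255],[[0,0,-20],0,255],[[0,0,-25],0,255],[[0,0,-35],0,255],[[0,0,-48],0,255],[[0,0,-48],0,255]]';python3 - <<'E'
from meas import *
c=cam('top'); c['frame']=cv2.imread('pics/top0.png'); hsv=cv2.cvtColor(c['frame'],cv2.COLOR_BGR2HSV); H,S,V=[hsv[...,i].astype(int) for i in range(3)]
bl=((H>100)&(H<125)&(S>110)).astype(np.uint8); al=cv2.morphologyEx(((bl>0)|(V<95)).astype(np.uint8),cv2.MORPH_OPEN,np.ones((4,4)))
print(rect(c,bl,.003,(285,210,365,310),5)); print(rect(c,al,.003,(285,210,365,310),0))
E
```

```text
time: 21.35
eef_pos: [0.4831, 0.1958, 0.0814]
tcp_rot: [0.999, 0.039, 0.003, -0.0]
contact_force: [1.3, 0.2, -2.6]
opening: 0.118
finger_force: 79.5
((443.1, -0.4), (158.3, 107.4), 6.5, 242)
((440.0, -2.6), (164.5, 115.9), 6.4, 302)
```

```bash
python3 -c "
from h import *
go(445,0,81,6.5)"
```

```text
at [482.4 195.6  80.3] phi 4.44 t 21.4 -> shift [-52.4 192.1  -0.7] yaw -2.06
```

```bash
python3 -m crank '[[[-5,18,0],-0.5,255],[[-13,47,0],-1,255],[[-21,76,0],-1.5,255],[[-29,105,0],-2,255],[[-37,134,0],-2,255],[[-44,160,0],-2,255],[[-49,180,0],-2,255],[[-52.4,192,0],-2,255],[[-52.4,192,0],-2,255],[[-52.4,192,0],-2,255]]'|grep force;python3 - <<'E'
from meas import *
go(445,0,-19,6.5)
for n in('top','scene'):
    c=cam(n);cv2.imwrite(f'pics/hov_{n}.png',c['frame'][180:320,150:400]); X=cloud(c)*1000; p=get_state()['eef_pos']*1000
    m=(np.abs(X[...,2]-107)<5)&(np.hypot(X[...,0]-p[0],X[...,1]-p[1])<110); print(n,m.sum(),X[m].mean(0).round(1),'z sd',X[m][:,2].std())
    print(rect(c,m.astype(np.uint8),.107,(200,150,400,399)))
a=[cv2.resize(cv2.imread(f'pics/hov_{n}.png'),None,fx=1.6,fy=2,interpolation=cv2.INTER_CUBIC) for n in('top','scene')]
cv2.imwrite('pics/hov.png',np.hstack(a))
E
```

```text
contact_force: [0.7, 0.2, -2.6]
finger_force: 79.4
at [4.436e+02 2.000e-01 7.830e+01] phi 6.41 t 22.4 -> shift [ 1.3  0.3 97.3] yaw -0.09
top 383 [ 4.087e+02 -1.000e-01  1.040e+02] z sd 1.2222409082149173
((407.7, 0.2), (98.9, 21.2), 77.2, 125)
scene 1094 [428.   -7.7 103.1] z sd 1.0169201618163388
((433.3, -4.0), (150.9, 98.9), 6.5, 214)
```

View pics/hov.png

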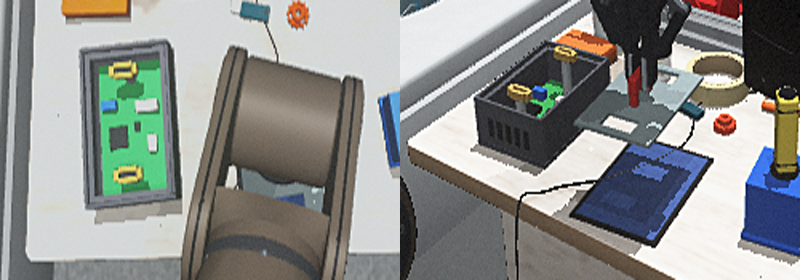

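The panel hangs level over the mat, and the box is open with both posts standing. I'll compare panel and mat within the same camera.

```bash
python3 - <<'E'
from meas import *
c=cam('scene'); X=cloud(c)*1000; p=get_state()['eef_pos']*1000; print(p)
m=(np.abs(X[...,2]-104)<6)&(np.hypot(X[...,0]-p[0],X[...,1]-p[1])<110); hz=np.median(X[m][:,2]);
for z in(hz,104): print('panel',z,rect(c,m.astype(np.uint8),z/1000,(200,150,400,399),9))
c['frame']=cv2.imread('pics/scene0.png'); hsv=cv2.cvtColor(c['frame'],cv2.COLOR_BGR2HSV); H,S,V=[hsv[...,i].astype(int) for i in range(3)]
bl=((H>100)&(H<125)&(S>110)).astype(np.uint8); print('mat',rect(c,bl,.003,(250,240,350,305),5))
st=cv2.morphologyEx(((bl>0)|(V<95)).astype(np.uint8),cv2.MORPH_OPEN,np.ones((3,3))); print('mat+border',rect(c,st,.003,(250,240,350,305),0))
E
```

```text
[443.72505514   0.61841129  78.36893907]
panel 102.5537566006171 ((438.4, -0.1), (155.5, 102.0), 6.5, 182)
panel 104 ((436.2, -1.6), (155.0, 101.7), 6.5, 182)
mat ((439.7, -0.2), (157.8, 107.6), 6.6, 175)
mat+border ((437.6, -2.2), (171.8, 120.1), 6.8, 214)
```

```bash
python3 -m crank '[[[1.4,0.4,15],0,255],[[1.4,0.4,40],0,255],[[1.4,0.4,65],0,255],[[1.4,0.4,80],0,255],[[1.4,0.4,88],0,255],[[1.4,0.4,92],0,255],[[1.4,0.4,94],0,255],[[1.4,0.4,94],0,255]]';python3 -c "
from h import *
go(445,0,-19,6.5)"
```

```text
time: 23.35
eef_pos: [0.4458, -0.0004, -0.015]
tcp_rot: [0.998, 0.056, 0.001, 0.0]
contact_force: [-0.2, 0.6, -2.6]
opening: 0.117
finger_force: 79.3
at [ 4.458e+02 -4.000e-01 -1.500e+01] phi 6.46 t 23.4 -> shift [-0.7 -0.5  4. ] yaw -0.04
```

```bash
python3 -m crank '[[[0,0,1],0,255],[[0,0,2],0,255],[[0,0,3],0,255],[[0,0,3],0,255]]'|grep -v rot; python3 -m crank '[[[0,0,0.7],0,255],[[0,0,1],0,255],[[0,0,1],0,255]]'|grep -v rot
```

```text
time: 23.75
eef_pos: [0.4451, -0.0004, -0.0185]
contact_force: [0.1, -0.3, -2.2]
opening: 0.117
finger_force: 79.3
time: 24.05
eef_pos: [0.4452, -0.0005, -0.0191]
contact_force: [-2.2, 0.1, 3.4]
opening: 0.118
finger_force: 80.2
```

```bash
python3 -m crank '[[[0,0,0],0,200],[[0,0,0],0,120],[[0,0,0],0,0],[[0,0,0],0,0],[[0,0,0],0,0],[[0,0,0],0,0],[[0,0,-15],0,0],[[0,0,-50],0,0],[[0,0,-95],0,0],[[0,0,-140],0,0]]'|grep force;python3 -m crank '[[[0,80,-20],0,0],[[0,120,-30],0,0],[[0,170,-30],0,0],[[0,215,-30],0,0],[[0,260,-30],0,0],[[0,300,-30],0,0],[[0,300,-30],0,0],[[0,300,-30],0,0]]'; python3 - <<'E'
from meas import *
c=cam('top'); X=cloud(c)*1000; hsv=cv2.cvtColor(c['frame'],cv2.COLOR_BGR2HSV); H,S,V=[hsv[...,i].astype(int) for i in range(3)]
red=((H<8)|(H>172))&(S>130)&(V>80); bl=((H>100)&(H<125)&(S>110)&(V>50))
print('handle',rect(c,red.astype(np.uint8),.039,(285,200,365,310)))
gr=(S<60)&(V>120)&(H>80); print('panel',rect(c,gr.astype(np.uint8),.007,(298,220,358,300),9))
allm=cv2.morphologyEx((bl|(V<95)).astype(np.uint8)|gr.astype(np.uint8),cv2.MORPH_OPEN,np.ones((3,3))); print('mat all',rect(c,allm,.003,(285,210,365,310),5))
cv2.imwrite('pics/fin.png',cv2.resize(c['frame'][170:310,180:460],None,fx=2.8,fy=2.8,interpolation=cv2.INTER_CUBIC))
E
```

```text
contact_force: [0.5, -0.1, -0.6]
finger_force: 0.0
time: 25.85
eef_pos: [0.4784, -0.2995, 0.1499]
tcp_rot: [0.998, 0.055, -0.0, -0.001]
contact_force: [0.2, -1.0, -0.0]
opening: 0.999
finger_force: 0.0
handle ((443.7, -1.2), (43.8, 10.8), 6.8, 48)
panel ((444.7, -6.7), (163.8, 128.4), -1.1, 278)
mat all ((452.1, -0.5), (195.0, 173.4), -1.1, 427)
```

View pics/fin.png

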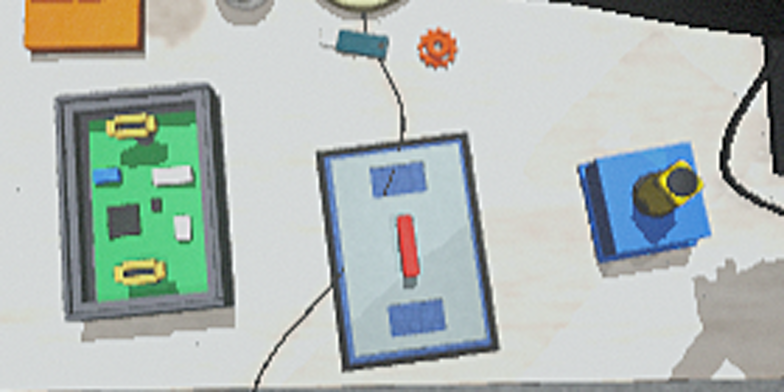

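The panel lies centred on the mat with an even blue margin, its handle at (407,247) in the crop. The driver stands in its stand at (680,180), both wings lie across the box, and the bystanders haven't moved.

```bash
python3 -c "
from plant import ctrl
print(ctrl.sign_off())"
```

```text
the job is handed in; nothing more can be done
None
```

The job is handed in at about 26 s: both fasteners are turned open to their stops, the screwdriver is back upright in its stand, and the panel lies flat and centred on the mat; the one slip was a first grip on the panel handle that closed on air above it.

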